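# Hang the vial carrier on the scale arm

### The job

Weigh the loaded vial carrier: pick it up by its blue grip, pass its fork over the end of the hanging scale's arm and lay the cross pin in the arm's V groove. The scale is delicate: lower slowly and let the spring arm sink until it alone carries the whole weight, then let go, so that the arm neither drops, springs back nor hits the end of its travel. Leave the carrier hanging upright and still with all four vials in it, and leave the other things on the bench where they are.

Things in the scene. Friction and masses are not known exactly. Their poses are not given: they have to be found in the camera images.
- carrier: vial carrier, 192 mm high; origin at its underside straight below the pin, z up, x from grip to pin. White tray 66 x 66 x 34 mm, aluminium spine at its -x side, above the tray a fork that reaches from the spine to +x. Between vial caps (60 mm up) and fork it is open to +x: the scale's arm enters there. Loaded weight unknown (0.25 to 0.9 kg), centre of mass close to below the pin
- carrier_grip (a point): centre of the carrier's grip, a blue upright tab on top of the spine, 26 mm (x) by 12 mm (y), its free height from 142 to 192 mm above the carrier's underside; this point is 168 mm above the underside and 40 mm to -x of the pin, so the carrier hangs off-centre from it. Axes as carrier
- carrier_pin (a point): centre of the steel cross pin on which the carrier is to hang: 6 mm diameter, along y, 110 mm above the carrier's underside, 40 mm to +x of carrier_grip and 58 mm below it. It joins the fork's two cheeks (5 mm thick, 28 mm apart inside, 103 to 129 mm above the underside, ending 10 mm to +x of the pin). Axes as carrier
- groove (a point): where the pin's centre lies when seated in the V groove across the scale's arm, 219 mm above the bench when empty; sinks with the arm. z up, +x along the arm to the column. The arm is 20 mm wide; the V's flanks rise to 5 mm above this point, 11 mm to either side (x); underside 18 mm below it, free end 21 mm to -x, column front 124 mm to +x. Nothing is above the arm
- scale_arm (a joint): how far the scale's arm has sunk, m: 0 empty, 0.105 the end of its travel. A spring in the column carries it: about 100 N per m of travel, lightly damped, so it bounces if a load is dropped on it or snatched from it
- scale: hanging scale, fixed to the bench: white column 52 x 78 mm, 0.3 m high, on a grey base 150 x 150 mm; origin under the column's centre, x away from the arm (the arm reaches 171 mm to -x), z up
- sample_1_mid (a point): centre of a white vial with screw cap, 25 mm diameter, 56 mm high, standing loose in one of the carrier's four pockets
- sample_2_mid (a point): centre of a white vial with screw cap, 25 mm diameter, 56 mm high, standing loose in one of the carrier's four pockets
- sample_3_mid (a point): centre of a white vial with screw cap, 25 mm diameter, 56 mm high, standing loose in one of the carrier's four pockets
- sample_4_mid (a point): centre of a white vial with screw cap, 25 mm diameter, 56 mm high, standing loose in one of the carrier's four pockets
- beaker: beaker, 69 mm wide, 83 mm high; origin at the centre of its underside; not part of the job
- wash_bottle: wash bottle with blue cap, 209 mm high; origin at the centre of its underside; not part of the job
- bench_timer: flat bench timer, 72 x 66 x 21 mm; origin at the centre of its underside; not part of the job
- tape_roll: roll of tape lying flat, 104 mm wide, 25 mm high; origin at the centre of its underside; not part of the job
- pipette: hand pipette lying down, 254 mm long; origin at the centre of its underside; not part of the job
- marker: marker pen lying down, 135 mm long; origin at the centre of its underside; not part of the job
- tweezers: tweezers lying flat, 129 mm long; origin at the centre of its underside; not part of the job
Things that resemble listed ones, but are neither listed nor needed, are in the scene too. What is shaped like the carrier but pink or yellow is not meant.

How it is judged:
On the way, in this order (a step that is already met when the one before it is completed fails the run):
1. the carrier is lifted clear of the bench (height (world z) of carrier_pin above 0.15 m), for 0.2 s.
2. the pin lies in the groove and the arm has sunk under the load while the fingers still hold the carrier (distance between carrier_pin and groove below 0.006 m and value of joint scale_arm above 0.012 m and contact force between the fingers and carrier above 0.5 N), for 0.2 s.
At the end, for the whole second after the job is handed in: The carrier hangs from the scale's arm with its pin in the groove (within 5 mm), upright within 8 degrees and still (arm under 15 mm/s, carrier turning under 0.25 rad/s), the arm sunk by at least 18 mm under its weight and clear of the end of its travel; all four vials stand in its pockets (distance between carrier_pin and groove below 0.005 m and value of joint scale_arm between 0.018 and 0.1 m and velocity of joint scale_arm between -0.015 and 0.015 m/s and angle between carrier_pin's own z axis and vertical below 0.14 rad and contact force between carrier and scale above 1.5 N and angular speed of carrier below 0.25 rad/s and distance between each of sample_1_mid, sample_2_mid, sample_3_mid, sample_4_mid and carrier_pin below 0.095 m); the robot touches nothing.
It fails at once if the scale's arm moves faster than 60 mm/s (load dropped on it, or let spring back) (velocity of joint scale_arm above 0.06 m/s or velocity of joint scale_arm below -0.06 m/s).
It fails at once if the scale's arm is pushed to the end of its travel (beyond 100 mm) (value of joint scale_arm above 0.1 m).
It fails at once if a vial falls out of the carrier (distance between any of sample_1_mid, sample_2_mid, sample_3_mid, sample_4_mid and carrier_pin above 0.12 m).
It fails at once if another thing on the bench is moved more than 30 mm (distance of any of beaker, wash_bottle, bench_timer, tape_roll, pipette, marker, tweezers from where it was at the start of the episode above 0.03 m).
It also fails if it takes over 64 s, if anything falls off the work surface, if the arm or the gripper's body presses on something with over 40 N, if the wrist force passes 120 N, or if a joint passes its speed limit or range.

### The arm

A 7-joint arm with a two-finger parallel gripper is mounted at the origin on a cart in front of the work surface, level with it; the furniture and walls round the work are solid. World frame = base frame: x ahead of the robot, y to its left, z up, the work surface at z = 0. Lengths are in m, angles in rad, forces in N, time in s.
With the tool pointing down it reaches from about 0.4 to 0.85 m from the base axis. Payload 10.4 kg.
Tool frame: the origin (TCP) lies at the very end of the fingers, on their centre line; the grasp point (between the pads) lies 19 mm behind it; z points along the fingers, x is the direction in which the jaws open and shut, and the axes are right-handed (so a half turn about z gives the same grasp; the last joint's range is limited). The gripper opens to 87 mm and grips with 3 to 60 N. Pads are 19 mm wide; open, the fingers measure 117 mm over their backs; the gripper's body (75 mm by 190 mm) begins 51 mm behind the grasp point.
Start: joints at [-1.168, 0.332, -0.065, 1.46, 0.022, 1.35, -0.088], TCP at [0.258, 0.569, 0.191] pointing down, gripper open.
Joint ranges: [-2.6, 2.6], [-0.5, 2.12], [-1.47, 1.34], [0.16, 2.42], [-1.27, 4.41], [0.06, 2.06], [-2.6, 2.6]. Speed limits (rad/s): [2.22, 2.22, 2.79, 2.79, 3.14, 3.14, 3.14].

### API

Orientations are given as a unit quaternion [x, y, z, w].
In Python, from bench import r gives the robot as it stands. The module is installed in compiled form; this text tells all that it offers.
- The arm moves only by the tool carry_out, never from a script. Its argument "commands" is a list that holds one entry, the list of rows, each a list of 7 numbers: the closure in counts, from 0 (fully open) to 255 (shut), then the shift along the tool's x, y, z in units of 25 mm (1.0 is 25 mm), then the turn, a rotation vector about the tool's x, y, z in units of 5 degrees (1.0 is 5 degrees). A call has 1 to 12 rows; each row is the pose to reach, as a shift and turn from the pose measured when the call began, along the tool's axes at that moment; what a row does not reach only later rows make up. A row lasts 1/8 s, in which the tool goes at most 62.5 mm and 10.7 degrees, less where a joint would pass 70% of its speed; a pose out of reach is approached as far as the arm can. A call with a gripper value outside its range is refused whole. The fingers move at their own pace and stop on an object; "grip_force" is the grip in N (left out, the last holds). Time passes only in rows, so rows that repeat a pose let the fingers close. It gives the time, the measured TCP pose, the force and the opening at its end, in the units of the state.
- r.read_state(): the state, without advancing time (a new reading comes with each control period).
- r.camera(name): name is "side" or "top"; returns the picture (480x640x3 uint8, blue, green, red); there is no depth.
- r.camera_info(name): a dict with "fx", "fy", "cx", "cy" (pixels), "origin" and "rotation" of the camera in the world. Camera axes: x right, y down, z forward; pixel columns grow to the right and rows downward; lengths in m; the calibration is good to about 2 mm. A picture is of the moment at which its call begins. camera_info takes no time and is no camera call.
- r.close_job(): hands the job in, once; it reports no verdict.
The state is a dict: "time": time; "joint_positions": joint angles; "joint_vel": joint speeds; "joint_torque": joint torques, N m; "ee_pos": TCP position; "eef_rot": TCP orientation; "ft_force": force on the tool from outside, world axes, zero at the start; "torque": the same for the moment, N m; "width": finger opening in m.
Only numpy, scipy, OpenCV 4.12 (cv2) and the standard library are available. Lean on these libraries where they do the work, as an engineer would, in place of code of your own. Each camera call takes 0.05 s, during which the arm holds its last target.

## Working session

There is one attempt and no reset: what is moved stays moved. The work goes in short steps, Python scripts to look and compute and a tool call to move; the robot and the scene stay as the last step left them, time stands still between calls to the robot, and variables do not carry over. Pictures are saved under pics/ and viewed, and the job is handed in when it is done.

Besides the shell and the picture viewer there is one more tool, called as name([rows], argument=value, ...), one row to a line, values as JSON. carry_out: Moves the arm, as the interface text tells. Its arguments: {"type":"object","properties":{"commands":{"type":"array"},"grip_force":{"type":"number"}},"required":["commands"]}

```bash
mkdir -p pics; python3 - <<'E'
from bench import r
import cv2
for n in("side","top"):
    cv2.imwrite(f"pics/{n}0.png",r.camera(n)); print(n,r.camera_info(n))
print(r.read_state())
E
```

```text
side {'fx': 496.8701345633334, 'fy': 496.8701345633334, 'cx': 321.9193716971204, 'cy': 235.24217683627012, 'origin': array([ 0.63665718, -1.33268997,  1.11485175]), 'rotation': array([ 0.90458403,  0.03361186, -0.01151819, -0.42481207])}
top {'fx': 607.5667221657147, 'fy': 607.5667221657147, 'cx': 325.4924575645864, 'cy': 250.4800308513938, 'origin': array([ 5.62206641e-02, -6.64614768e-04,  1.78677354e+00]), 'rotation': array([-0.57047866,  0.8053855 , -0.1330338 ,  0.0906107 ])}
{'time': 0.1, 'joint_positions': array([-1.16758573,  0.33279206, -0.06474965,  1.46086271,  0.02157714,
        1.34989386, -0.08849428]), 'joint_vel': array([-4.76163326e-04,  7.79999096e-05,  6.73256253e-04, -4.20407906e-03,
        1.99395055e-03,  8.34860143e-04,  6.36698541e-04]), 'joint_torque': array([ 8.44101251e-04, -6.24541569e+01,  2.42025551e-02, -3.90723395e+01,
       -6.13777852e-02,  3.65537137e-02,  8.02761292e-05]), 'ee_pos': array([0.25797094, 0.56885013, 0.19054145]), 'eef_rot': array([ 8.40534826e-01,  5.41757149e-01, -5.25085487e-04,  3.49695357e-04]), 'ft_force': array([ 0.38603763, -0.13245029, -0.12478641]), 'torque': array([ 0.03897042, -0.00454914,  0.00307867]), 'width': 0.08693133925758545}
```

View pics/side0.png

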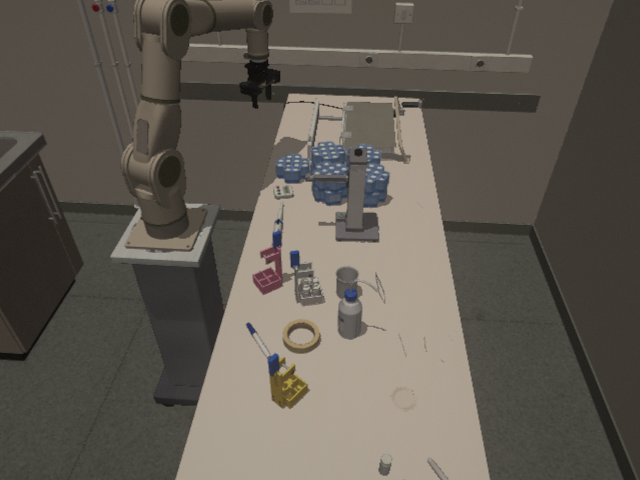

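View pics/top0.png

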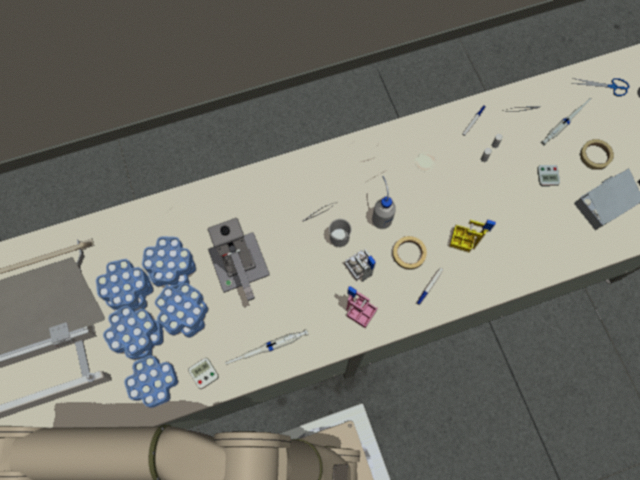

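Candidates for the carrier: white (top 358,264 / side 309,285), pink (top 361,308 / side 268,275) and yellow (top 468,236 / side 290,385). By the description it is the white one. The scale is at top (238,262) and side (357,200), with the arm's end at top (248,297) and side (312,177). Next is a close crop to check.

```bash
cat > h.py <<'E'
import numpy as np, cv2
from bench import r
from scipy.spatial.transform import Rotation as R
def cam(n):
    c=r.camera_info(n); return c, R.from_quat(c["rotation"]).as_matrix(), np.array(c["origin"])
def ray(n,u,v):
    c,M,o=cam(n); d=M@np.array([(u-c["cx"])/c["fx"],(v-c["cy"])/c["fy"],1]); return o,d/np.linalg.norm(d)
def onz(n,u,v,z):
    o,d=ray(n,u,v); return o+d*(z-o[2])/d[2]
def proj(n,p):
    c,M,o=cam(n); q=M.T@(np.array(p)-o); return np.array([c["cx"]+c["fx"]*q[0]/q[2],c["cy"]+c["fy"]*q[1]/q[2]])
def tri(a,b):
    (o1,d1),(o2,d2)=ray("side",*a),ray("top",*b)
    s=np.linalg.lstsq(np.c_[d1,-d2],o2-o1,rcond=None)[0]
    p,q=o1+s[0]*d1,o2+s[1]*d2; return (p+q)/2,np.linalg.norm(p-q)
def crop(img,x,y,w,h,k,name):
    cv2.imwrite("pics/"+name,cv2.resize(img[y:y+h,x:x+w],None,fx=k,fy=k,interpolation=cv2.INTER_CUBIC))
E
python3 - <<'E'
from h import *
s=cv2.imread("pics/side0.png");t=cv2.imread("pics/top0.png")
a=cv2.resize(s[240:310,265:345],None,fx=5,fy=5,interpolation=2)
b=cv2.resize(t[240:310,325:405],None,fx=5,fy=5,interpolation=2)
cv2.imwrite("pics/c1.png",np.hstack([a,b]))
a=cv2.resize(s[140:245,300:390],None,fx=4,fy=4,interpolation=2)
b=cv2.resize(t[210:315,195:285],None,fx=4,fy=4,interpolation=2)
cv2.imwrite("pics/c2.png",np.hstack([a,b]))
E
```

```text
(no output)
```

View pics/c1.png

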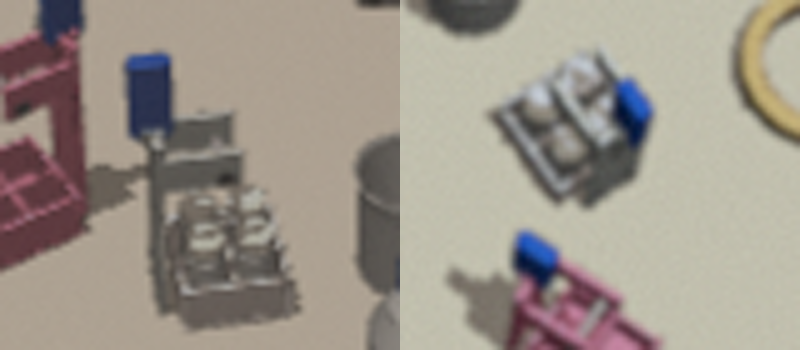

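View pics/c2.png

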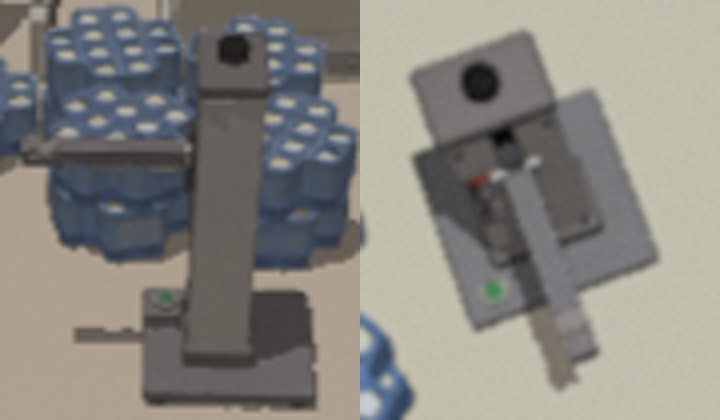

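```bash
python3 - <<'E'
from h import *
s=cv2.imread("pics/side0.png");t=cv2.imread("pics/top0.png")
def blue(img,x,y,w,h):
    hsv=cv2.cvtColor(img,cv2.COLOR_BGR2HSV); m=cv2.inRange(hsv,(105,120,40),(130,255,255)); k=np.zeros_like(m);k[y:y+h,x:x+w]=m[y:y+h,x:x+w]; return k
for n,img,bx in(("side",s,(285,245,18,25)),("top",t,(360,250,20,25))):
    m=blue(img,*bx); ys,xs=np.nonzero(m); print(n,xs.mean(),ys.mean(),len(xs),xs.min(),xs.max(),ys.min(),ys.max(), cv2.minAreaRect(np.c_[xs,ys].astype(np.float32)))
# grip triangulation from centroid
ms=np.argwhere(blue(s,285,245,18,25)).mean(0)[::-1]; mt=np.argwhere(blue(t,360,250,20,25)).mean(0)[::-1]
print(tri(ms,mt))
# tray corners from crop (c1 right panel: u=325+(X-400)/5, v=240+Y/5)
for X,Y in((490,110),(570,205),(590,45)): 
    u,v=325+(X-400)/5,240+Y/5; print("tray",onz("top",u,v,.034))
# scale: arm tip corners (c2 right: u=195+(X-360)/4, v=210+Y/4)
f=lambda X,Y:(195+(X-360)/4,210+Y/4)
print("tip L/R",onz("top",*f(568,362),.224),onz("top",*f(598,350),.224))
print("groove mid",onz("top",*f(570,325),.219))
print("column top corners",[onz("top",*f(X,Y),.3)[:2].round(4) for X,Y in((412,75),(527,32),(556,100),(436,145))])
print("base corners",[onz("top",*f(X,Y),.02)[:2].round(4) for X,Y in((475,328),(657,260),(593,92),(413,155))])
g=lambda X,Y:(300+X/4,140+Y/4)
print("side tip far",onz("side",*g(25,150),.224))
E
```

```text
side 294.28 253.0 25 291 298 251 261 ((294.5, 256.0), (10.0, 7.0), 90.0)
top 370.9122807017544 261.6666666666667 57 368 374 256 268 ((371.2000427246094, 261.9000244140625), (11.62755298614502, 5.81377649307251), 63.43495178222656)
(array([ 0.49023409, -0.29579846,  0.18093729]), np.float64(0.004576067812115946))
tray [ 0.55444774 -0.24341518  0.034     ]
tray [ 0.48257084 -0.26827307  0.034     ]
tray [ 0.57329066 -0.31508246  0.034     ]
tip L/R [0.48422366 0.05823995 0.224     ] [0.48544504 0.03716409 0.224     ]
groove mid [0.50930583 0.04975172 0.219     ]
column top corners [array([0.6809, 0.0948]), array([0.685 , 0.0154]), array([0.6333, 0.0113]), array([0.6293, 0.0935])]
base corners [array([0.5881, 0.1239]), array([ 0.5935, -0.0208]), array([ 0.7388, -0.0153]), array([0.7352, 0.1301])]
side tip far [0.49600249 0.02805727 0.224     ]
```

```bash
python3 - <<'E'
from h import *
s=cv2.imread("pics/side0.png");t=cv2.imread("pics/top0.png")
a=cv2.resize(s[248:308,285:329],None,fx=9,fy=9,interpolation=2)
b=cv2.resize(t[244:288,340:384],None,fx=9,fy=9,interpolation=2)
b=cv2.copyMakeBorder(b,0,a.shape[0]-b.shape[0],0,0,0)
im=np.hstack([a,b]); im=np.clip(im.astype(float)*1.4,0,255).astype(np.uint8)
for i in range(0,im.shape[1],45): cv2.line(im,(i,0),(i,5),(0,0,255),1)
cv2.imwrite("pics/c3.png",im)
E
```

```text
(no output)
```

View pics/c3.png

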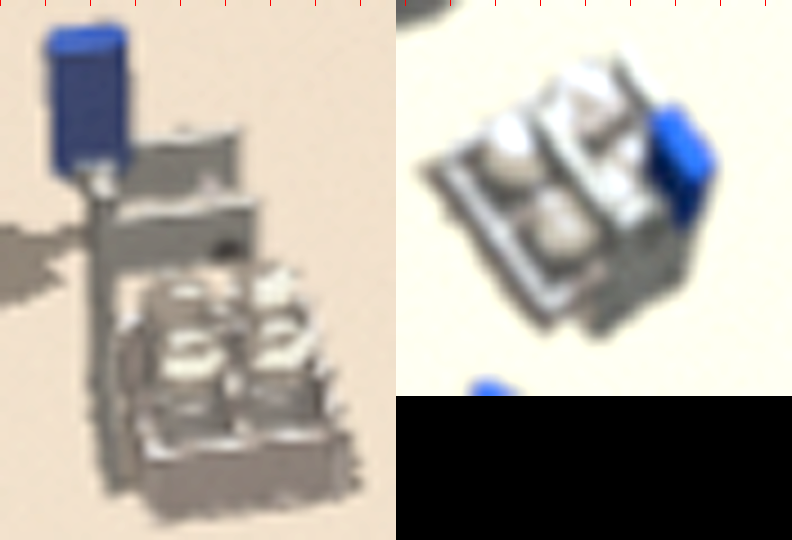

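```bash
python3 - <<'E'
from h import *
S=lambda X,Y:(285+(X+.5)/9-.5,248+(Y+.5)/9-.5)
T=lambda X,Y:(340+(X-396+.5)/9-.5,244+(Y+.5)/9-.5)
p=lambda n,q,z:onz(n,*q,z)[:2]
print("grip top",p("side",S(87,38),.192),p("top",T(684,142),.192),tri(S(87,38),T(684,142)))
def ang(a,b): d=b-a; return d.round(4),np.degrees(np.arctan2(d[1],d[0])).round(1),np.linalg.norm(d).round(4)
a,b=p("side",S(120,215),.129),p("side",S(252,203),.129);print("near",a,b,ang(a,b))
a,b=p("side",S(135,145),.129),p("side",S(240,130),.129);print("far",a,b,ang(a,b))
a,b=p("side",S(150,447),.034),p("side",S(325,433),.034);print("tray",a,b,ang(a,b))
a,b=p("side",S(48,42),.192),p("side",S(125,32),.192);print("gripedge",a,b,ang(a,b))
a,b=p("top",T(548,322),.034),p("top",T(425,170),.034);print("traytop",a,b,ang(a,b))
a,b=p("top",T(630,222),.129),p("top",T(545,120),.129);print("cheek top",a,b,ang(a,b))
a,b=p("top",T(672,108),.192),p("top",T(712,155),.192);print("grip",a,b,ang(b,a))
E
```

```text
grip top [ 0.49326749 -0.30182167] [ 0.49072335 -0.29844375] (array([ 0.49219908, -0.29882375,  0.18900164]), np.float64(0.00133744971500503))
near [ 0.50347705 -0.314595  ] [ 0.54473138 -0.30583109] (array([0.0413, 0.0088]), np.float64(12.0), np.float64(0.0422))
far [ 0.50480005 -0.28188277] [ 0.53795223 -0.27212064] (array([0.0332, 0.0098]), np.float64(16.4), np.float64(0.0346))
tray [ 0.51229261 -0.32489668] [ 0.56920463 -0.3141473 ] (array([0.0569, 0.0107]), np.float64(10.7), np.float64(0.0579))
gripedge [ 0.48143193 -0.30463518] [ 0.50472027 -0.29809453] (array([0.0233, 0.0065]), np.float64(15.7), np.float64(0.0242))
traytop [ 0.48996066 -0.26285503] [ 0.55334653 -0.24230048] (array([0.0634, 0.0206]), np.float64(18.0), np.float64(0.0666))
cheek top [ 0.48868262 -0.28460467] [ 0.52943686 -0.27099787] (array([0.0408, 0.0136]), np.float64(18.5), np.float64(0.043))
grip [ 0.50218157 -0.29885914] [ 0.48398261 -0.30504903] (array([0.0182, 0.0062]), np.float64(18.8), np.float64(0.0192))
```

```bash
cat >> h.py <<'E'
def rows(wps,st=None):
    "wps: (x,y,z,yawdeg of tool x), tool pointing down"
    st=st or r.read_state(); R0=R.from_quat(st["eef_rot"]); p0=st["ee_pos"]; out=[]
    for x,y,z,yaw in wps:
        Rt=R.from_euler("z",yaw,degrees=True)*R.from_quat([1,0,0,0])
        d=R0.inv().apply(np.array([x,y,z])-p0)/.025
        w=np.degrees((R0.inv()*Rt).as_rotvec())/5
        out.append(np.r_[d,w].round(2))
    for o in out: print(o.tolist())
E
python3 - <<'E'
from h import *
print(onz("top",350,293,.192), onz("top",361,308,.034))
rows([(.258,.569,.40,65.6),(.36,.40,.42,50),(.45,.2,.42,38),(.48,0,.42,30),(.492,-.2,.36,20),(.492,-.299,.28,16)])
E
```

```text
[ 0.42064505 -0.20940633  0.192     ] [ 0.40318933 -0.24499145  0.034     ]
[-0.0, -0.0, -8.38, 0.0, 0.01, 0.0]
[-4.48, 6.51, -9.17, 0.0, 0.01, 3.12]
[-10.28, 13.09, -9.17, 0.0, 0.01, 5.52]
[-17.07, 17.49, -9.16, 0.0, 0.01, 7.12]
[-24.15, 21.23, -6.75, 0.01, 0.01, 9.12]
[-27.75, 22.86, -3.54, 0.01, 0.01, 9.92]
```

carry_out([
  [[0, 0, 0, -5, 0, 0, 0], [0, -1, 1, -8, 0, 0, 1], [0, -3, 3.5, -9, 0, 0, 2], [0, -4.5, 6.5, -9, 0, 0, 3], [0, -7, 9.5, -9, 0, 0, 4], [0, -9, 12, -9, 0, 0, 5], [0, -11, 14, -9, 0, 0, 6], [0, -13, 15.5, -9, 0, 0, 7], [0, -15, 17, -9, 0, 0, 7.5], [0, -17, 18, -9, 0, 0, 8], [0, -19, 19.5, -9, 0, 0, 8.5], [0, -21, 20.5, -9, 0, 0, 9]],
], grip_force=60)

```text
time: 1.6
ee_pos: [0.4858, 0.0005, 0.4144]
eef_rot: [0.984, 0.178, -0.0, 0.0]
ft_force: [0.9, 0.2, -0.2]
width: 0.0869
```

```bash
python3 - <<'E'
from h import *
s=r.read_state();print(s["time"],s["ee_pos"],s["eef_rot"],s["width"])
rows([(.492,-.299,.26,16),(.492,-.299,.22,16)])
E
```

```text
1.6 [0.48575997 0.00054565 0.414354  ] [ 9.83992054e-01  1.78211115e-01 -4.53922131e-04  4.78912170e-04] 0.08692455448849422
[-3.96, 11.3, 6.19, 0.01, 0.01, 0.91]
[-3.96, 11.3, 7.79, 0.01, 0.01, 0.91]
```

carry_out([
  [[0, -0.8, 2.3, 0, 0, 0, 0.2], [0, -1.5, 4.5, 1, 0, 0, 0.4], [0, -2.3, 6.7, 2.5, 0, 0, 0.6], [0, -3, 9, 4, 0, 0, 0.9], [0, -4, 11.3, 5.5, 0, 0, 0.9], [0, -4, 11.3, 7.2, 0, 0, 0.9], [0, -4, 11.3, 7.8, 0, 0, 0.9], [0, -4, 11.3, 7.8, 0, 0, 0.9]],
])

```text
time: 2.6
ee_pos: [0.4912, -0.2981, 0.2195]
eef_rot: [0.99, 0.14, -0.001, 0.0]
ft_force: [0.5, 0.5, 0.5]
width: 0.0867
```

```bash
python3 - <<'E'
from h import *
s=r.read_state();print(s["time"],s["ee_pos"],s["eef_rot"],s["joint_positions"])
a=r.camera("side");b=r.camera("top")
cv2.imwrite("pics/s1.png",a);cv2.imwrite("pics/t1.png",b)
a=cv2.resize(a[200:310,255:355],None,fx=4,fy=4,interpolation=2)
b=cv2.resize(b[200:310,320:420],None,fx=4,fy=4,interpolation=2)
cv2.imwrite("pics/c4.png",np.hstack([a,b]))
E
```

```text
2.6 [ 0.4912109  -0.29808259  0.21951684] [ 9.90161912e-01  1.39923091e-01 -9.57237621e-04  3.11540310e-06] [-0.193511    0.2490463   0.79128081  1.59080265 -0.17827468  1.37835958
  0.89757068]
```

View pics/c4.png

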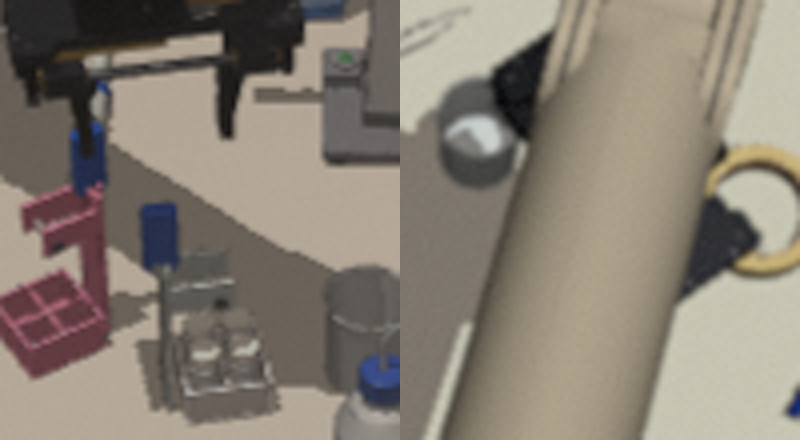

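```bash
python3 - <<'E'
from h import *
s=r.read_state(); p=s["ee_pos"]; Rm=R.from_quat(s["eef_rot"]).as_matrix()
for d in(-.0435,0,.0435): print(proj("side",p+Rm[:,0]*d))
print("grip top proj",proj("side",[.492,-.299,.192]),proj("side",[.492,-.299,.142]))
rows([(.492,-.2995,.150,15.5)])
E
```

```text
[278.09837691 245.03919365]
[293.73171048 242.95743885]
[309.20193718 240.89740358]
grip top proj [293.88598627 251.08599243] [294.38070908 264.16860278]
[-0.03, 0.03, 2.86, 0.02, -0.01, 0.13]
```

```bash
python3 - <<'E'
from h import *
s=r.read_state(); p=s["ee_pos"]
for z in(.22,.27,.3,.33): print(z,proj("top",[p[0],p[1],z]))
for dz in(.015,.02,.025,.03): print(dz,proj("side",p+[0,0,dz]))
for dy in(.01,.02,.03): print(dy,proj("side",p+[0,dy,0]))
a=cv2.imread("pics/s1.png");b=cv2.imread("pics/t1.png")
cv2.imwrite("pics/c5.png",np.hstack([cv2.convertScaleAbs(cv2.resize(a[195:265,255:330],None,fx=5,fy=5,interpolation=2),alpha=2.2),cv2.convertScaleAbs(cv2.resize(b[195:295,325:425],None,fx=4,fy=4,interpolation=2)[:350],alpha=1.8)]))
E
```

```text
0.22 [372.12015302 255.67152011]
0.27 [373.61153588 249.79775632]
0.3 [374.5495279 246.1035047]
0.33 [375.52207821 242.27314638]
0.015 [293.575688   238.80305343]
0.02 [293.52319165 237.40524167]
0.025 [293.470448   236.00084496]
0.03 [293.41745529 234.58981665]
0.01 [294.14281801 240.62109853]
0.02 [294.54937522 238.31061781]
0.03 [294.95145725 236.02556973]
```

View pics/c5.png

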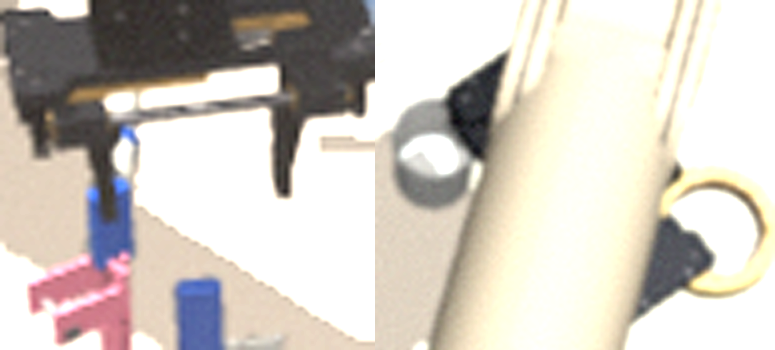

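carry_out([
  [[130, 0, 0, 0.4, 0, 0, 0], [130, 0, 0, 0.4, 0, 0, 0], [130, 0, 0, 0.4, 0, 0, 0], [130, 0, 0, 0.4, 0, 0, 0]],
])

```text
time: 3.2
ee_pos: [0.4924, -0.2984, 0.2117]
eef_rot: [0.99, 0.14, 0.001, 0.001]
ft_force: [0.2, -0.7, 0.0]
width: 0.055
```

```bash
python3 - <<'E'
from h import *
s=r.read_state(); p=s["ee_pos"];print(p,s["width"],proj("side",p))
a=r.camera("side")
cv2.imwrite("pics/c6.png",cv2.convertScaleAbs(cv2.resize(a[195:265,255:330],None,fx=8,fy=8,interpolation=2),alpha=2.2))
E
```

```text
[ 0.49242147 -0.29844818  0.21166688] 0.05495262303821845 [293.85897457 245.65187108]
```

View pics/c6.png

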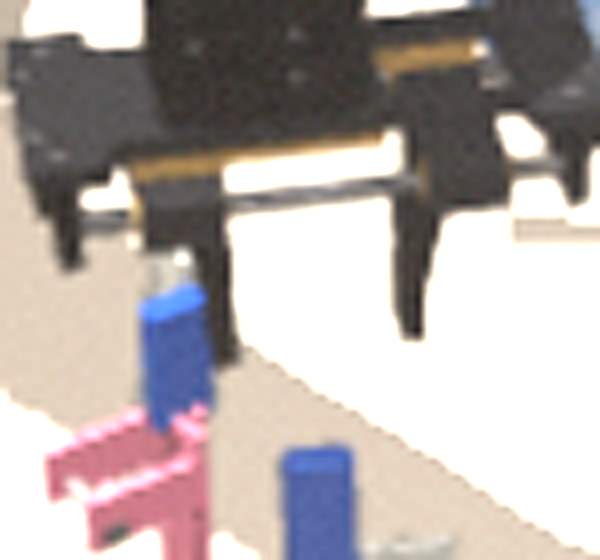

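```bash
python3 - <<'E'
from h import *
s=r.read_state(); p=s["ee_pos"]; Rm=R.from_quat(s["eef_rot"]).as_matrix()
f=lambda q:((np.array(q)-[255,195])*8).round()
for dx in(-.095,0,.095):
  for dy in(-.0375,.0375):
    for dz in(.07,.11): 
      print(dx,dy,dz,f(proj("side",p+Rm@np.array([dx,dy,-dz]))))
a=r.camera("side"); 
g=a[225:252,275:315]; cv2.imwrite("pics/c7.png",cv2.resize(cv2.normalize(g,None,0,255,cv2.NORM_MINMAX),None,fx=16,fy=16,interpolation=cv2.INTER_NEAREST))
print(s["width"])
E
```

```text
-0.095 -0.0375 0.07 [  9. 215.]
-0.095 -0.0375 0.11 [ -0. 120.]
-0.095 0.0375 0.07 [ 35. 355.]
-0.095 0.0375 0.11 [ 25. 259.]
0 -0.0375 0.07 [286. 181.]
0 -0.0375 0.11 [282.  86.]
0 0.0375 0.07 [324. 317.]
0 0.0375 0.11 [320. 221.]
0.095 -0.0375 0.07 [557. 147.]
0.095 -0.0375 0.11 [558.  53.]
0.095 0.0375 0.07 [606. 280.]
0.095 0.0375 0.11 [608. 185.]
0.0512500743652981
```

View pics/c7.png

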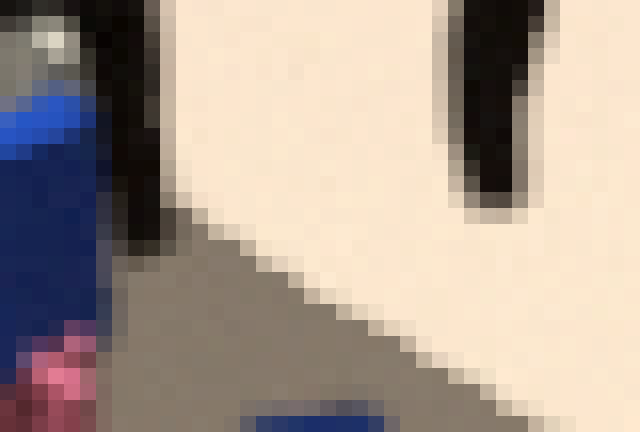

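carry_out([
  [[110, 0, 0.05, 1, 0, 0, 0], [110, 0, 0.05, 2, 0, 0, 0], [110, 0, 0.05, 2, 0, 0, 0], [110, 0, 0.05, 2, 0, 0, 0]],
])

```text
time: 3.8
ee_pos: [0.4932, -0.3001, 0.1626]
eef_rot: [0.99, 0.14, 0.001, 0.001]
ft_force: [0.0, 1.5, 0.1]
width: 0.0497
```

```bash
python3 - <<'E'
from h import *
s=r.read_state(); p=s["ee_pos"];print(s["time"],p,s["width"],s["ft_force"],proj("side",p))
a=r.camera("side")
print((proj("side",p)-[255,215])*8)
cv2.imwrite("pics/c8.png",cv2.convertScaleAbs(cv2.resize(a[215:285,255:330],None,fx=8,fy=8,interpolation=2),alpha=2))
E
```

```text
3.8 [ 0.49315467 -0.30007689  0.16259299] 0.049702856849108044 [0.00688595 1.48807562 0.09004186] [294.54181413 259.12980535]
[316.33451305 353.03844281]
```

View pics/c8.png

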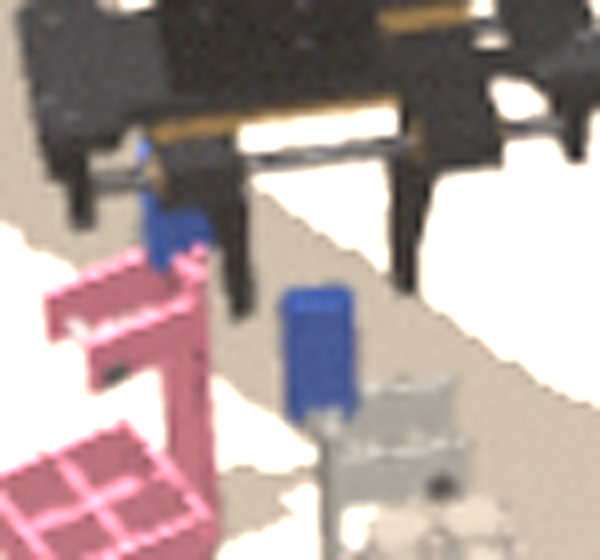

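```bash
python3 - <<'E'
from h import *
s=r.read_state(); p=s["ee_pos"]; Rm=R.from_quat(s["eef_rot"]).as_matrix()
b=r.camera("top"); k=cv2.convertScaleAbs(cv2.resize(b[200:300,320:430],None,fx=7,fy=6,interpolation=2),alpha=1.6)
for dz,c in((.07,(0,0,255)),(.11,(0,255,0))):
  pts=[(proj("top",p+Rm@np.array([dx,dy,-dz]))-[320,200])*[7,6] for dx,dy in((-.095,-.0375),(.095,-.0375),(.095,.0375),(-.095,.0375))]
  cv2.polylines(k,[np.int32(pts)],True,c,1)
cv2.imwrite("pics/c9.png",k)
E
```

```text
(no output)
```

View pics/c9.png

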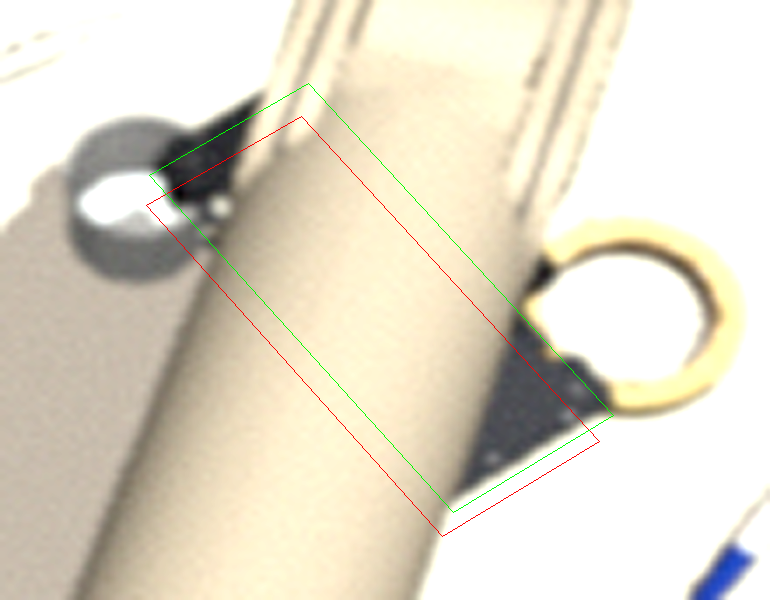

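carry_out([
  [[110, -0.03, 0, 0.4, 0, 0, 0], [110, -0.03, 0, 0.7, 0, 0, 0], [110, -0.03, 0, 0.9, 0, 0, 0], [110, -0.03, 0, 0.9, 0, 0, 0]],
])

```text
time: 4.4
ee_pos: [0.4925, -0.3002, 0.1397]
eef_rot: [0.99, 0.14, 0.001, 0.001]
ft_force: [0.7, 0.6, 0.3]
width: 0.0496
```

```bash
python3 - <<'E'
from h import *
s=r.read_state(); p=s["ee_pos"];print(s["time"],p,s["width"],s["ft_force"],proj("side",p))
a=r.camera("side")
print((proj("side",p)-[255,215])*8)
cv2.imwrite("pics/c10.png",cv2.convertScaleAbs(cv2.resize(a[215:285,255:330],None,fx=8,fy=8,interpolation=2),alpha=2))
E
```

```text
4.4 [ 0.49246057 -0.30021692  0.13974962] 0.049600871992415134 [0.72976727 0.62125006 0.32767936] [294.51438149 265.04230784]
[316.11505196 400.33846275]
```

View pics/c10.png

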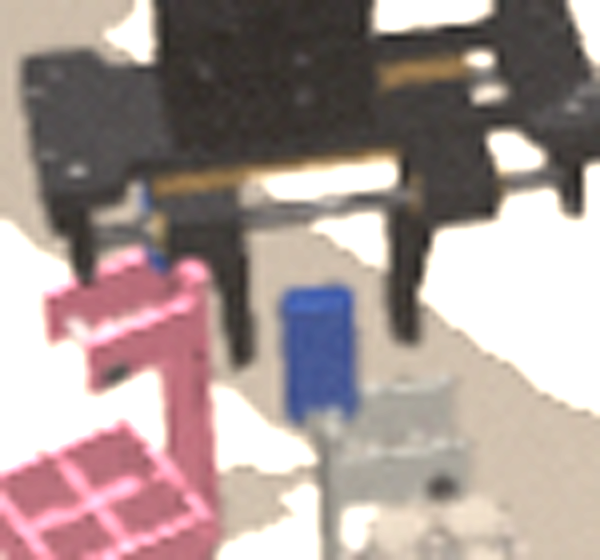

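carry_out([
  [[110, 0, 0, 0.28, 0, 0, 0], [150, 0, 0, 0.28, 0, 0, 0], [200, 0, 0, 0.28, 0, 0, 0], [255, 0, 0, 0.28, 0, 0, 0], [255, 0, 0, 0.28, 0, 0, 0], [255, 0, 0, 0.28, 0, 0, 0], [255, 0, 0, 0.28, 0, 0, 0], [255, 0, 0, 0.28, 0, 0, 0]],
], grip_force=60)

```text
time: 5.45
ee_pos: [0.4925, -0.3005, 0.1331]
eef_rot: [0.99, 0.14, 0.001, 0.001]
ft_force: [-1.3, -1.0, -0.2]
width: 0.0256
```

```bash
python3 - <<'E'
from h import *
s=r.read_state(); p=s["ee_pos"];print(s["time"],p,s["width"],s["ft_force"],s["torque"])
a=r.camera("side")
cv2.imwrite("pics/c11.png",cv2.convertScaleAbs(cv2.resize(a[220:310,260:340],None,fx=6,fy=6,interpolation=2),alpha=2))
E
```

```text
5.45 [ 0.4925222  -0.30054557  0.13314688] 0.025640084953514577 [-1.33935401 -0.95665849 -0.22653643] [-0.39802612  0.38037924 -0.0295001 ]
```

View pics/c11.png

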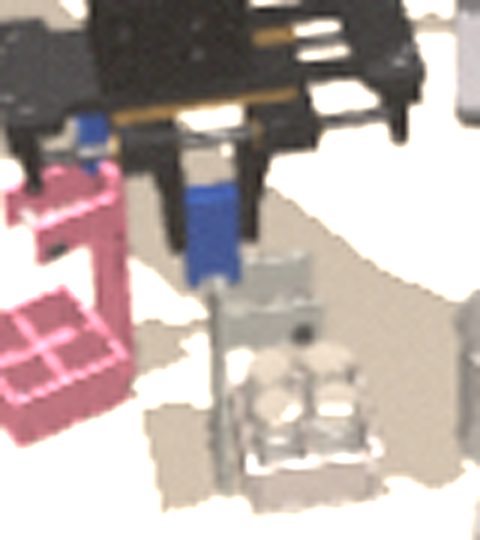

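carry_out([
  [[255, 0, 0, -0.1, 0, 0, 0], [255, 0, 0, -0.3, 0, 0, 0], [255, 0, 0, -0.6, 0, 0, 0], [255, 0, 0, -1, 0, 0, 0], [255, 0, 0, -1.4, 0, 0, 0], [255, 0, 0, -1.6, 0, 0, 0], [255, 0, 0, -1.6, 0, 0, 0], [255, 0, 0, -1.6, 0, 0, 0]],
])

```text
time: 6.5
ee_pos: [0.4923, -0.3003, 0.1729]
eef_rot: [0.99, 0.14, 0.001, 0.001]
ft_force: [0.2, 0.7, -5.2]
width: 0.0252
```

```bash
python3 - <<'E'
from h import *
s=r.read_state(); p=s["ee_pos"];print(s["time"],p,s["width"],s["ft_force"],s["torque"])
a=r.camera("side")
cv2.imwrite("pics/c12.png",cv2.convertScaleAbs(cv2.resize(a[210:300,260:340],None,fx=6,fy=6,interpolation=2),alpha=2))
E
```

```text
6.5 [ 0.49227715 -0.30029756  0.1728517 ] 0.02515797866065031 [ 0.19893772  0.73920449 -5.2210563 ] [-0.0722149   0.17581752 -0.06005823]
```

View pics/c12.png

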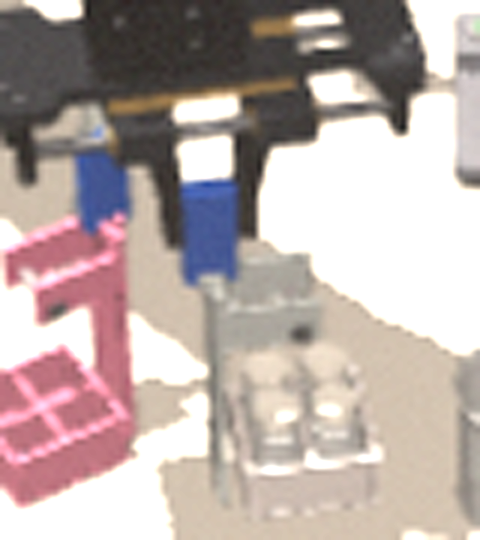

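```bash
python3 - <<'E'
from h import *
rows([(.492,-.3,.36,16),(.415,-.06,.36,2.5),(.415,.045,.26,2.5)])
E
```

```text
[0.01, 0.0, -7.49, 0.03, -0.02, 0.03]
[-0.29, -10.07, -7.51, 0.03, -0.02, 2.73]
[0.87, -14.12, -3.52, 0.03, -0.02, 2.73]
```

carry_out([
  [[255, 0, 0, -0.5, 0, 0, 0], [255, 0, 0, -1.5, 0, 0, 0], [255, 0, 0, -2.5, 0, 0, 0], [255, 0, 0, -3.6, 0, 0, 0], [255, 0, 0, -4.7, 0, 0, 0], [255, 0, 0, -5.8, 0, 0, 0], [255, 0, 0, -6.8, 0, 0, 0], [255, 0, 0, -7.5, 0, 0, 0], [255, 0, -0.4, -7.5, 0, 0, 0.2], [255, 0, -1.2, -7.5, 0, 0, 0.4], [255, -0.1, -2.2, -7.5, 0, 0, 0.7], [255, -0.1, -3.2, -7.5, 0, 0, 1]],
])

```text
time: 8.05
ee_pos: [0.4666, -0.2235, 0.3608]
eef_rot: [0.995, 0.096, 0.001, 0.001]
ft_force: [1.0, -0.4, -4.9]
width: 0.0258
```

carry_out([
  [[255, 0, -1, 0, 0, 0, 0.3], [255, 0, -2, 0, 0, 0, 0.6], [255, 0, -3, 0, 0, 0, 0.9], [255, 0, -4, 0, 0, 0, 1.2], [255, 0, -5, 0, 0, 0, 1.5], [255, 0, -5.8, 0, 0, 0, 1.7], [255, 0, -6.3, 0, 0, 0, 1.7], [255, 0, -6.5, 0, 0, 0, 1.7], [255, 0, -6.5, 0, 0, 0, 1.7]],
])

```text
time: 9.18
ee_pos: [0.4356, -0.0644, 0.3605]
eef_rot: [1.0, 0.022, 0.001, 0.001]
ft_force: [-0.1, 0.4, -5.1]
width: 0.0255
```

```bash
python3 - <<'E'
from h import *
s=r.read_state(); p=s["ee_pos"];print(s["time"],p,s["width"],s["ft_force"],s["torque"],R.from_quat(s["eef_rot"]).as_matrix()[:,0])
rows([(.415,-.06,.36,2.5),(.415,-.04,.26,2.5),(.415,.045,.26,2.5)])
E
```

```text
9.175 [ 0.4355601  -0.06442587  0.36052773] 0.02554230285207327 [-0.0904262   0.44752987 -5.06115366] [-0.1298377   0.21070771 -0.03030702] [0.99903747 0.04377968 0.00273193]
[-0.81, -0.21, 0.02, 0.03, -0.03, 0.0]
[-0.79, -1.02, 4.02, 0.03, -0.03, 0.0]
[-0.64, -4.42, 4.01, 0.03, -0.03, 0.0]
```

carry_out([
  [[255, -0.4, -0.2, 0.3, 0, 0, 0], [255, -0.8, -0.3, 1, 0, 0, 0], [255, -0.8, -0.6, 1.8, 0, 0, 0], [255, -0.8, -1, 2.7, 0, 0, 0], [255, -0.8, -1, 3.5, 0, 0, 0], [255, -0.8, -1, 4, 0, 0, 0], [255, -0.8, -1, 4, 0, 0, 0], [255, -0.8, -1, 4, 0, 0, 0]],
])

```text
time: 10.18
ee_pos: [0.415, -0.0407, 0.2611]
eef_rot: [1.0, 0.022, 0.002, 0.001]
ft_force: [-0.2, -0.3, -5.5]
width: 0.0254
```

```bash
python3 - <<'E'
from h import *
s=r.read_state(); p=s["ee_pos"];print(s["time"],p,s["width"],s["ft_force"],R.from_quat(s["eef_rot"]).as_matrix()[:,0])
a=r.camera("side");b=r.camera("top");cv2.imwrite("pics/s3.png",a);cv2.imwrite("pics/t3.png",b)
a=cv2.resize(a[110:240,240:390],None,fx=5,fy=4.5,interpolation=2)
cv2.imwrite("pics/c13.png",cv2.convertScaleAbs(a,alpha=1.6))
cv2.imwrite("pics/c14.png",cv2.convertScaleAbs(cv2.resize(b[210:340,200:340],None,fx=5,fy=4.5,interpolation=2),alpha=1.4))
E
```

```text
10.175 [ 0.41503608 -0.04066952  0.26112057] 0.02536897937400137 [-0.21724985 -0.34600005 -5.4517106 ] [0.99905118 0.04339027 0.00374474]
```

View pics/c13.png

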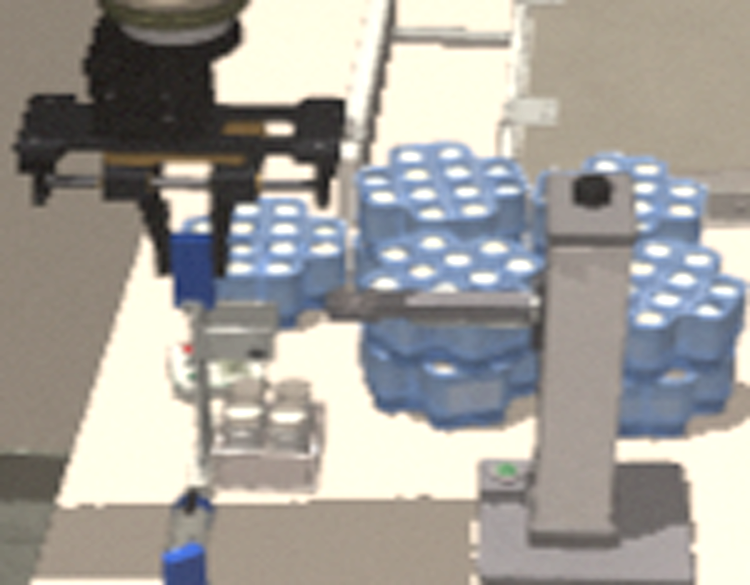

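View pics/c14.png

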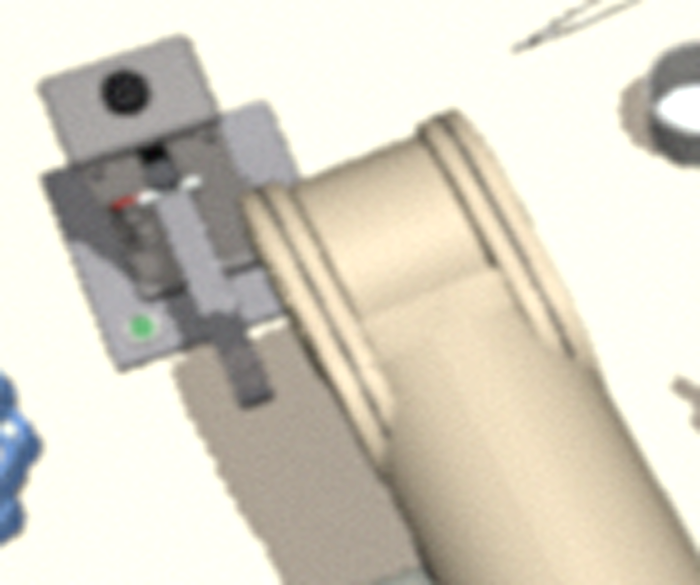

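```bash
python3 - <<'E'
from h import *
K=lambda q:((np.array(q)-[240,110]+.5)*[5,4.5]).round(1)
for n,P in dict(pin_outer=[.456,-.058,.238],fork_end_top=[.466,-.0575,.257],tabtop=[.415,-.0407,.32],under=[.455,-.07,.128],tip_near=[.4865,.037,.224],tip_far=[.486,.057,.224],groove=[.507,.047,.219],tip_under=[.4865,.037,.201]).items(): print(n,K(proj("side",P)))
t=cv2.imread("pics/t3.png")
a=cv2.resize(t[255:305,225:275],None,fx=11,fy=11,interpolation=2); cv2.imwrite("pics/c15.png",a)
s=cv2.imread("pics/s3.png"); cv2.imwrite("pics/c16.png",cv2.convertScaleAbs(cv2.resize(s[155:200,275:365],None,fx=8,fy=8,interpolation=2),alpha=1.5))
E
```

```text
pin_outer [256.4 354.4]
fork_end_top [271.6 331.7]
tabtop [188.4 236.4]
under [258.2 490.6]
tip_near [320.6 298.7]
tip_far [322.8 283.8]
groove [353.2 298.3]
tip_under [321.2 325.2]
```

View pics/c15.png

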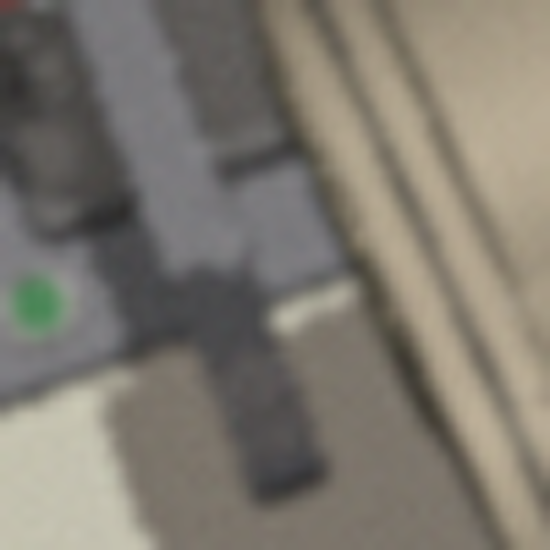

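View pics/c16.png

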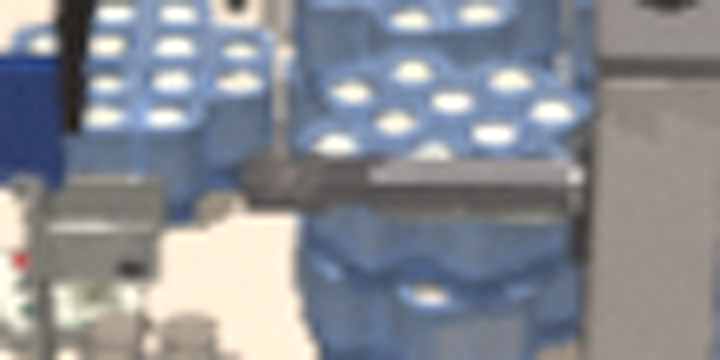

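```bash
python3 - <<'E'
from h import *
T=lambda X,Y:(225+(X+.5)/11-.5,255+(Y+.5)/11-.5)
S=lambda X,Y:(275+(X+.5)/8-.5,155+(Y+.5)/8-.5)
for q in((255,490),(325,470),(265,503),(262,480),(320,462)): print(q,onz("top",*T(*q),.224),onz("top",*T(*q),.201))
# arm edges along: left edge (75,10)->(150,255), right (150,0)->(250,270)
for q in((78,10),(150,255),(205,345),(245,470),(150,10),(240,255),(275,345),(315,450)): print("edge",q,onz("top",*T(*q),.224)[:2])
print("side tip",onz("side",*S(245,160),.224),onz("side",*S(245,200),.201), onz("side",*S(580,160),.224),onz("side",*S(580,215),.201))
for q in((595,160),(595,300)): print("col front?",onz("side",*S(*q),.22))
s=r.read_state()
for x in(.484,.486,.488,.490): print(x,proj("side",[x,.037,.224]),proj("side",[x,.057,.224]),proj("side",[x,.047,.205]))
E
```

```text
(255, 490) [0.48724017 0.05530741 0.224     ] [0.49358367 0.05613117 0.201     ]
(325, 470) [0.48639279 0.03799963 0.224     ] [0.49272382 0.03856867 0.201     ]
(265, 503) [0.48338299 0.05398882 0.224     ] [0.48966972 0.05479318 0.201     ]
(262, 480) [0.48904258 0.05299682 0.224     ] [0.49541261 0.05378658 0.201     ]
(320, 462) [0.48867918 0.0385446  0.224     ] [0.49504385 0.03912166 0.201     ]
edge (78, 10) [0.61750395 0.06065318]
edge (150, 255) [0.55172259 0.06209145]
edge (205, 345) [0.52566999 0.05610547]
edge (245, 470) [0.4927555 0.0561197]
edge (150, 10) [0.61165511 0.04397333]
edge (240, 255) [0.54449396 0.04149214]
edge (275, 345) [0.52007076 0.04015374]
edge (315, 450) [0.49191304 0.038796  ]
side tip [0.49085433 0.04527585 0.224     ] [0.49003314 0.05046524 0.201     ] [0.62822789 0.05665717 0.224     ] [0.62933833 0.05069097 0.201     ]
col front? [0.63437643 0.06340799 0.22      ]
col front? [ 0.63729827 -0.03789841  0.22      ]
0.484 [302.86103525 175.83982087] [303.46592124 172.5445686 ] [303.25879954 179.04106392]
0.486 [303.46868898 175.86735866] [304.06793387 172.57165103] [303.85917068 179.06846251]
0.488 [304.07641646 175.8948998 ] [304.67001887 172.59873671] [304.45961381 179.09586438]
0.49 [304.68421769 175.92244428] [305.27217628 172.62582564] [305.06012893 179.12326954]
```

```bash
python3 - <<'E'
from h import *
rows([(.415,.0429,.257,2.4)])
E
```

```text
[0.14, -3.34, 0.16, 0.02, -0.04, 0.02]
```

carry_out([
  [[255, 0, -0.4, 0, 0, 0, 0], [255, 0, -1, 0.1, 0, 0, 0], [255, 0.1, -1.8, 0.16, 0, 0, 0], [255, 0.1, -2.5, 0.16, 0, 0, 0], [255, 0.14, -3, 0.16, 0, 0, 0], [255, 0.14, -3.3, 0.16, 0, 0, 0], [255, 0.14, -3.34, 0.16, 0, 0, 0], [255, 0.14, -3.34, 0.16, 0, 0, 0]],
])

```text
time: 11.28
ee_pos: [0.415, 0.0425, 0.257]
eef_rot: [1.0, 0.021, 0.002, 0.001]
ft_force: [0.4, -0.2, -4.2]
width: 0.0256
```

```bash
python3 - <<'E'
from h import *
s=r.read_state(); p=s["ee_pos"];print(s["time"],p,s["width"],s["ft_force"],R.from_quat(s["eef_rot"]).as_matrix()[:,0])
a=r.camera("side");b=r.camera("top");cv2.imwrite("pics/s4.png",a);cv2.imwrite("pics/t4.png",b)
cv2.imwrite("pics/c17.png",cv2.convertScaleAbs(cv2.resize(a[125:215,250:350],None,fx=7,fy=6.5,interpolation=2),alpha=1.6))
cv2.imwrite("pics/c18.png",cv2.convertScaleAbs(cv2.resize(b[240:340,210:310],None,fx=6,fy=6,interpolation=2),alpha=1.6))
K=lambda q:((np.array(q)-[250,125]+.5)*[7,6.5]).round(1)
x0=p+[.04,.0025,-.023]
for n,d in dict(pin_near=[0,-.019,0],pin_far=[0,.019,0],neartop_end=[.01,-.019,.019],fartop_end=[.01,.019,.019]).items(): print(n,K(proj("side",x0+d)))
E
```

```text
11.275 [0.41504555 0.04252336 0.25698185] 0.025561477157795724 [ 0.38592297 -0.19608333 -4.23345214] [0.99907144 0.04291203 0.00384964]
pin_near [308.7 326.2]
pin_far [317.9 285.6]
neartop_end [329.1 294.6]
fartop_end [338.  254.3]
```

View pics/c17.png

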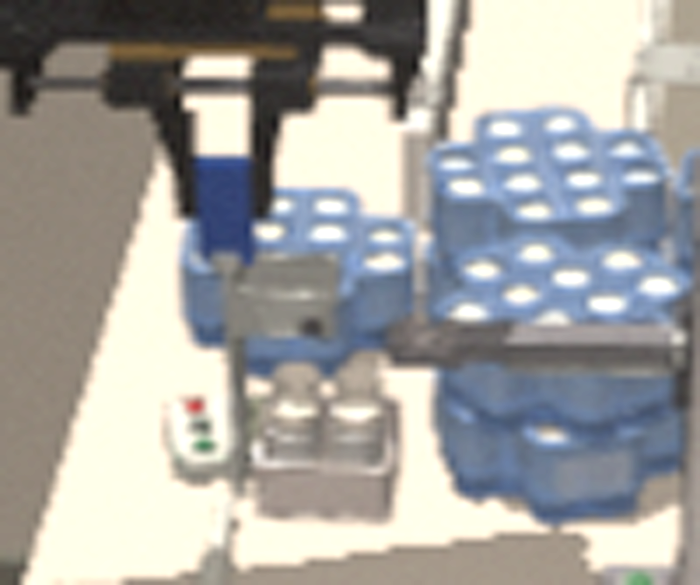

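View pics/c18.png

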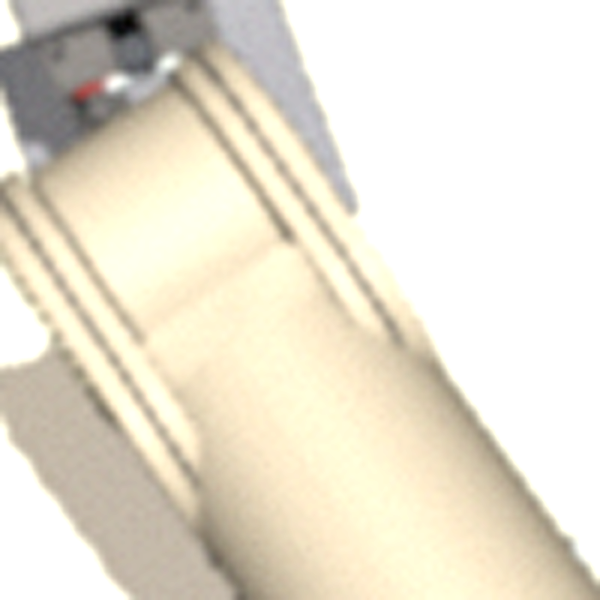

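carry_out([
  [[255, 0.1, -0.02, 0, 0, 0, 0], [255, 0.3, -0.02, 0, 0, 0, 0], [255, 0.5, -0.02, 0, 0, 0, 0], [255, 0.7, -0.02, 0, 0, 0, 0], [255, 0.9, -0.02, 0, 0, 0, 0], [255, 1.1, -0.02, 0, 0, 0, 0], [255, 1.25, -0.02, 0, 0, 0, 0], [255, 1.3, -0.02, 0, 0, 0, 0]],
])

```text
time: 12.38
ee_pos: [0.4477, 0.0444, 0.2571]
eef_rot: [1.0, 0.021, 0.002, 0.001]
ft_force: [-0.3, -0.7, -5.1]
width: 0.0255
```

```bash
python3 - <<'E'
from h import *
s=r.read_state(); p=s["ee_pos"];print(s["time"],p,s["width"],s["ft_force"],s["torque"])
a=r.camera("side");cv2.imwrite("pics/s5.png",a)
cv2.imwrite("pics/c19.png",cv2.convertScaleAbs(cv2.resize(a[140:210,275:355],None,fx=9,fy=8,interpolation=2),alpha=1.6))
E
```

```text
12.375 [0.44770062 0.04435479 0.25708498] 0.025546117402210043 [-0.3337134  -0.6793896  -5.08957381] [-0.07608     0.25594448 -0.06711763]
```

View pics/c19.png

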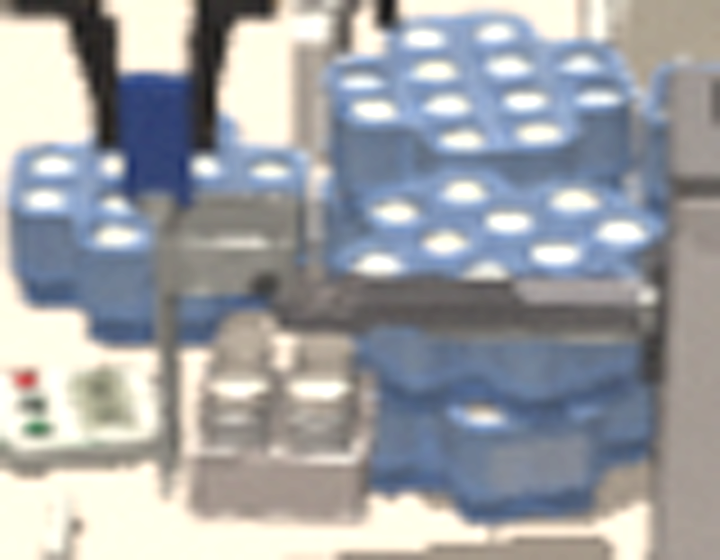

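carry_out([
  [[255, 0.1, 0, 0, 0, 0, 0], [255, 0.25, 0, 0, 0, 0, 0], [255, 0.4, 0, 0, 0, 0, 0], [255, 0.6, 0, 0, 0, 0, 0], [255, 0.8, 0, 0, 0, 0, 0], [255, 0.86, 0, 0, 0, 0, 0], [255, 0.86, 0, 0, 0, 0, 0], [255, 0.86, 0, 0, 0, 0, 0]],
])

```text
time: 13.42
ee_pos: [0.4691, 0.0453, 0.2572]
eef_rot: [1.0, 0.021, 0.002, 0.001]
ft_force: [0.5, -0.4, -4.6]
width: 0.0252
```

```bash
python3 - <<'E'
from h import *
s=r.read_state(); p=s["ee_pos"];print(s["time"],p,s["width"],s["ft_force"],s["torque"])
a=r.camera("side");cv2.imwrite("pics/s6.png",a)
cv2.imwrite("pics/c20.png",cv2.convertScaleAbs(cv2.resize(a[140:210,275:355],None,fx=9,fy=8,interpolation=2),alpha=1.6))
E
```

```text
13.425 [0.46907775 0.04530789 0.25718003] 0.0251693268563547 [ 0.47316713 -0.44410705 -4.63234   ] [-0.0931318   0.19156756 -0.01249194]
```

View pics/c20.png

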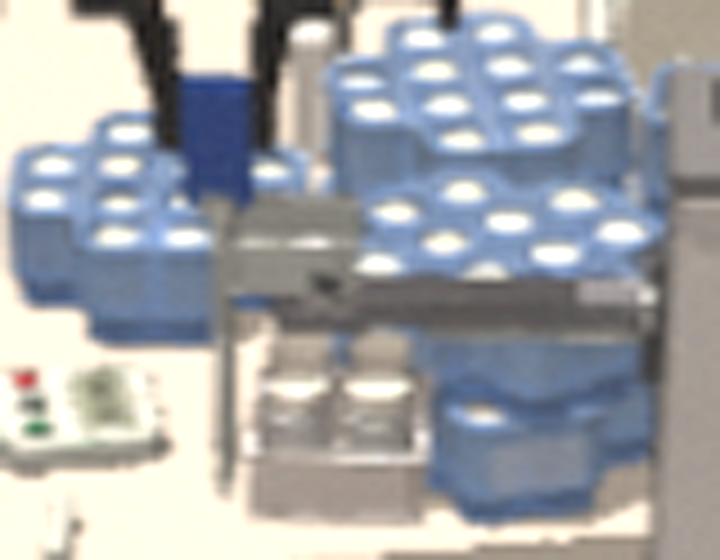

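carry_out([
  [[255, 0, 0, 0.08, 0, 0, 0], [255, 0, 0, 0.16, 0, 0, 0], [255, 0, 0, 0.24, 0, 0, 0], [255, 0, 0, 0.32, 0, 0, 0], [255, 0, 0, 0.4, 0, 0, 0], [255, 0, 0, 0.48, 0, 0, 0], [255, 0, 0, 0.56, 0, 0, 0], [255, 0, 0, 0.64, 0, 0, 0], [255, 0, 0, 0.72, 0, 0, 0], [255, 0, 0, 0.8, 0, 0, 0], [255, 0, 0, 0.8, 0, 0, 0], [255, 0, 0, 0.8, 0, 0, 0]],
])

```text
time: 14.98
ee_pos: [0.4691, 0.0452, 0.2373]
eef_rot: [1.0, 0.021, 0.002, 0.001]
ft_force: [-0.3, 0.1, -3.4]
width: 0.0255
```

```bash
cat > m.py <<'E'
from h import *
import sys
F=[];T=[]
for i in range(int(sys.argv[2])):
    a=r.camera("side"); s=r.read_state();F.append(s["ft_force"]);T.append(s["torque"])
p=s["ee_pos"];print(s["time"],p,s["width"],np.mean(F,0).round(2),np.std(F,0).round(2),np.mean(T,0).round(3))
cv2.imwrite("pics/"+sys.argv[1],cv2.convertScaleAbs(cv2.resize(a[140:220,275:355],None,fx=8,fy=7,interpolation=2),alpha=1.6))
E
python3 m.py d1.png 4
```

```text
15.175 [0.46913964 0.04522876 0.23724962] 0.025445317356569016 [-1.06 -0.42 -3.7 ] [0.4  0.29 0.32] [-0.083  0.403 -0.006]
```

View pics/d1.png

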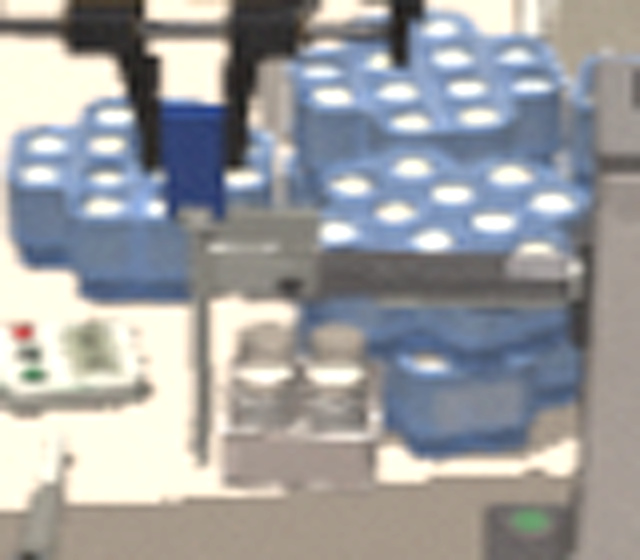

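```bash
python3 - <<'E'
from h import *
for x in(.506,.509,.512): print(x,proj("side",[x,.028,.234]))
E
```

```text
0.506 [309.27550831 175.05188663]
0.509 [310.19573089 175.09349044]
0.512 [311.11612248 175.1351019 ]
```

carry_out([
  [[255, -0.04, 0, 0.03, 0, 0, 0], [255, -0.08, 0, 0.06, 0, 0, 0], [255, -0.12, 0, 0.1, 0, 0, 0], [255, -0.12, 0, 0.15, 0, 0, 0], [255, -0.12, 0, 0.2, 0, 0, 0], [255, -0.12, 0, 0.2, 0, 0, 0]],
])

```text
time: 15.92
ee_pos: [0.4663, 0.0451, 0.2322]
eef_rot: [1.0, 0.021, 0.002, 0.001]
ft_force: [3.0, -0.0, -3.2]
width: 0.0254
```

```bash
python3 m.py d2.png 6
```

```text
16.225 [0.46622429 0.04513125 0.23227444] 0.025339100463617915 [ 3.32  0.09 -3.5 ] [0.19 0.49 0.46] [-0.032 -0.845  0.013]
```

carry_out([
  [[255, 0.04, 0, 0.04, 0, 0, 0], [255, 0.08, 0, 0.1, 0, 0, 0], [255, 0.09, 0, 0.18, 0, 0, 0], [255, 0.09, 0, 0.26, 0, 0, 0], [255, 0.09, 0, 0.34, 0, 0, 0], [255, 0.09, 0, 0.4, 0, 0, 0], [255, 0.09, 0, 0.4, 0, 0, 0], [255, 0.09, 0, 0.4, 0, 0, 0]],
])

```text
time: 17.23
ee_pos: [0.4684, 0.0452, 0.2223]
eef_rot: [1.0, 0.021, 0.002, 0.001]
ft_force: [-1.5, 0.3, -1.5]
width: 0.0254
```

```bash
python3 m.py d3.png 6
```

```text
17.525 [0.46838577 0.04517049 0.22225982] 0.02548937579608259 [-1.59 -0.11 -2.25] [0.23 0.3  0.37] [-0.148  0.736  0.017]
```

View pics/d3.png

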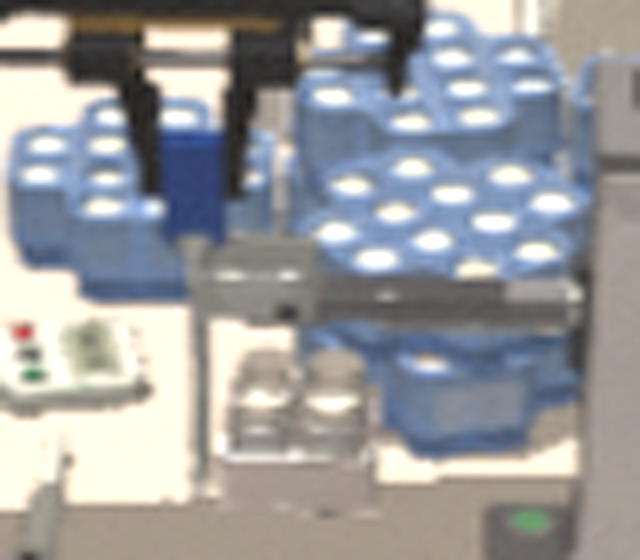

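carry_out([
  [[255, -0.01, 0, 0.06, 0, 0, 0], [255, -0.03, 0, 0.13, 0, 0, 0], [255, -0.03, 0, 0.2, 0, 0, 0], [255, -0.03, 0, 0.27, 0, 0, 0], [255, -0.03, 0, 0.34, 0, 0, 0], [255, -0.03, 0, 0.41, 0, 0, 0], [255, -0.03, 0, 0.48, 0, 0, 0], [255, -0.03, 0, 0.55, 0, 0, 0], [255, -0.03, 0, 0.6, 0, 0, 0], [255, -0.03, 0, 0.6, 0, 0, 0], [255, -0.03, 0, 0.6, 0, 0, 0]],
])

```text
time: 18.9
ee_pos: [0.4679, 0.0452, 0.2074]
eef_rot: [1.0, 0.021, 0.002, 0.001]
ft_force: [3.6, 0.8, -2.5]
width: 0.0252
```

```bash
python3 m.py d4.png 10
```

```text
19.4 [0.4678223  0.04510946 0.20730951] 0.02594234998375373 [ 3.77  0.07 -1.11] [0.28 0.35 0.35] [-0.051 -1.091  0.028]
```

View pics/d4.png

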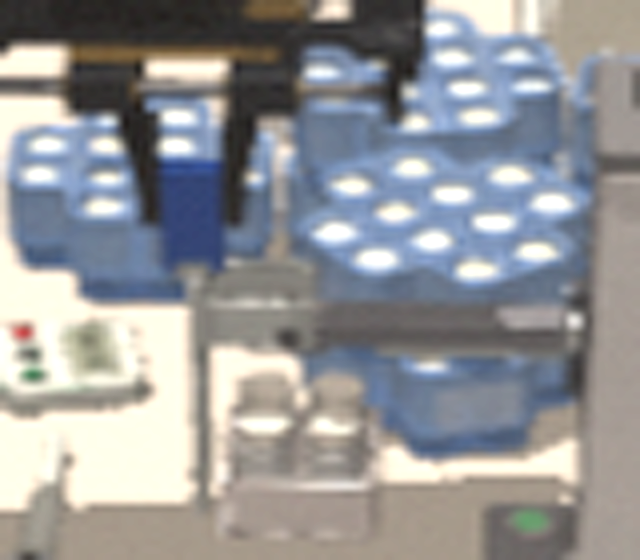

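carry_out([
  [[255, 0.005, 0, 0.03, 0, 0, 0], [255, 0.01, 0, 0.07, 0, 0, 0], [255, 0.015, 0, 0.12, 0, 0, 0], [255, 0.015, 0, 0.16, 0, 0, 0], [255, 0.015, 0, 0.2, 0, 0, 0], [255, 0.015, 0, 0.2, 0, 0, 0], [255, 0.015, 0, 0.2, 0, 0, 0]],
])

```text
time: 20.27
ee_pos: [0.4681, 0.0451, 0.2023]
eef_rot: [1.0, 0.021, 0.002, 0.001]
ft_force: [2.0, -0.2, 0.2]
width: 0.0258
```

```bash
python3 m.py d5.png 10
```

```text
20.775 [0.46809647 0.04509909 0.2022625 ] 0.025086298488201535 [ 0.79  0.01 -0.53] [0.7  0.34 0.48] [-0.078 -0.198  0.033]
```

carry_out([
  [[255, 0, 0, 0.03, 0, 0, 0], [255, 0, 0, 0.07, 0, 0, 0], [255, 0.005, 0, 0.12, 0, 0, 0], [255, 0.005, 0, 0.16, 0, 0, 0], [255, 0.005, 0, 0.2, 0, 0, 0], [255, 0.005, 0, 0.22, 0, 0, 0], [255, 0.005, 0, 0.22, 0, 0, 0]],
])

```text
time: 21.65
ee_pos: [0.4682, 0.0451, 0.1967]
eef_rot: [1.0, 0.021, 0.002, 0.001]
ft_force: [0.7, -1.4, 0.4]
width: 0.0252
```

```bash
python3 m.py d6.png 20
```

```text
22.65 [0.46822481 0.04511349 0.19675413] 0.025359790783494793 [-1.05  0.01  0.1 ] [0.33 0.59 0.47] [-0.076  0.287  0.03 ]
```

View pics/d6.png

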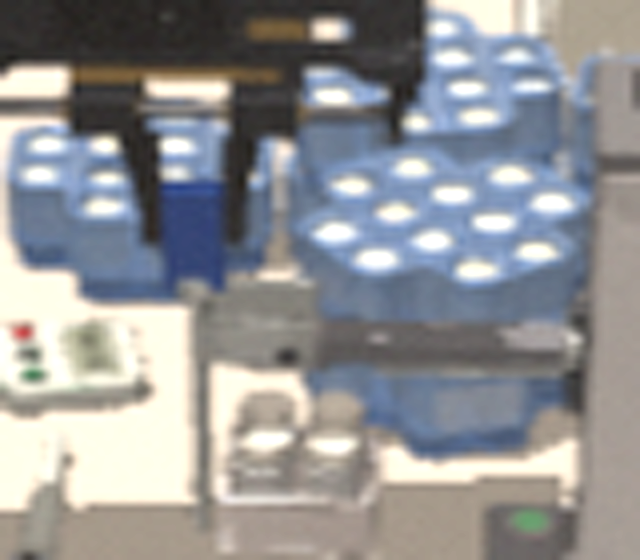

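carry_out([
  [[255, -0.004, 0, 0, 0, 0, 0], [255, -0.004, 0, 0, 0, 0, 0], [255, -0.004, 0, 0, 0, 0, 0], [255, -0.004, 0, 0, 0, 0, 0]],
], grip_force=3)

```text
time: 23.15
ee_pos: [0.4682, 0.0451, 0.1968]
eef_rot: [1.0, 0.021, 0.002, 0.001]
ft_force: [-0.2, -0.1, 0.6]
width: 0.0261
```

```bash
python3 m.py d7.png 12
```

```text
23.75 [0.46813476 0.04511461 0.19676629] 0.026019297792226153 [-0.22 -0.46  0.03] [0.67 0.34 0.49] [-0.16   0.155  0.004]
```

Forces are essentially zero at minimum grip, so I'm letting go gently.

carry_out([
  [[178, 0, 0, 0, 0, 0, 0], [174, 0, 0, 0, 0, 0, 0], [170, 0, 0, 0, 0, 0, 0], [165, 0, 0, 0, 0, 0, 0], [155, 0, 0, 0, 0, 0, 0], [145, 0, 0, 0, 0, 0, 0], [135, 0, 0, 0, 0, 0, 0], [125, 0, 0, 0, 0, 0, 0], [120, 0, 0, 0, 0, 0, 0], [120, 0, 0, 0, 0, 0, 0]],
])

```text
time: 25.0
ee_pos: [0.4681, 0.0451, 0.1968]
eef_rot: [1.0, 0.021, 0.002, 0.001]
ft_force: [0.0, -0.7, -0.5]
width: 0.0459
```

```bash
python3 m.py d8.png 6
```

```text
25.3 [0.46812291 0.04511404 0.19676217] 0.046375043054167224 [ 0.27  0.1  -0.2 ] [0.37 0.57 0.41] [-0.069  0.041 -0.017]
```

View pics/d8.png

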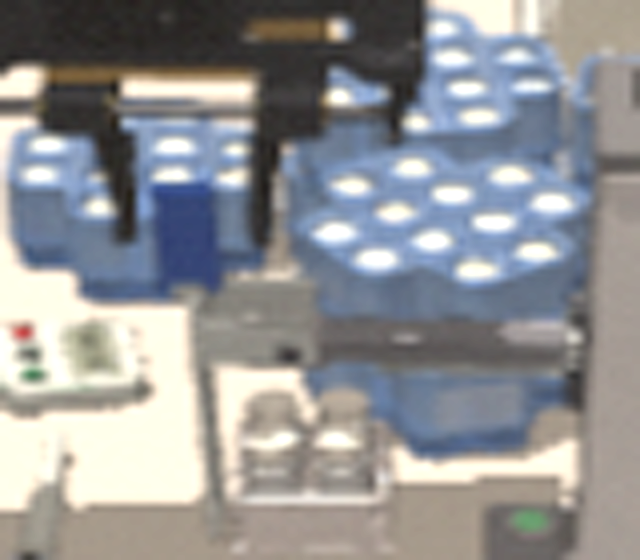

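carry_out([
  [[100, 0, 0, 0, 0, 0, 0], [100, 0, 0, -0.3, 0, 0, 0], [100, 0, 0, -0.8, 0, 0, 0], [100, 0, 0, -1.4, 0, 0, 0], [100, 0, 0, -2.2, 0, 0, 0], [100, 0, 0, -3.2, 0, 0, 0], [100, 0, 0, -4.2, 0, 0, 0], [100, 0, 0, -5.2, 0, 0, 0], [100, 0, 0, -6, 0, 0, 0], [100, 0, 0, -6, 0, 0, 0], [100, 0, 0, -6, 0, 0, 0], [100, 0, 0, -6, 0, 0, 0]],
])

```text
time: 26.8
ee_pos: [0.4672, 0.0453, 0.346]
eef_rot: [1.0, 0.021, 0.001, 0.001]
ft_force: [0.6, -0.3, -0.7]
width: 0.0533
```

```bash
python3 - <<'E'
from h import *
import time
def m(i):
    a=r.camera("side"); cv2.imwrite(f"pics/e{i}.png",a); return a
A=[m(i) for i in range(12)]
s=r.read_state();print(s["time"],s["ee_pos"],s["ft_force"])
hs=[]
for a in A:
    hsv=cv2.cvtColor(a,cv2.COLOR_BGR2HSV)
    k=cv2.inRange(hsv[150:190,290:306],(105,150,30),(130,255,140)); ys,xs=np.nonzero(k); hs.append((round(xs.mean()+290,2),round(ys.mean()+150,2),len(xs)))
print(hs)
cv2.imwrite("pics/c21.png",cv2.convertScaleAbs(cv2.resize(A[-1][140:220,275:355],None,fx=8,fy=7,interpolation=2),alpha=1.6))
E
```

```text
27.4 [0.46754596 0.04537859 0.34672382] [ 1.10720223  0.14546711 -0.06210048]
[(np.float64(nan), np.float64(nan), 0), (np.float64(nan), np.float64(nan), 0), (np.float64(nan), np.float64(nan), 0), (np.float64(nan), np.float64(nan), 0), (np.float64(nan), np.float64(nan), 0), (np.float64(nan), np.float64(nan), 0), (np.float64(nan), np.float64(nan), 0), (np.float64(nan), np.float64(nan), 0), (np.float64(nan), np.float64(nan), 0), (np.float64(nan), np.float64(nan), 0), (np.float64(nan), np.float64(nan), 0), (np.float64(nan), np.float64(nan), 0)]<stdin>:10: RuntimeWarning: Mean of empty slice.
  ret = ret.dtype.type(ret / rcount)
```

View pics/c21.png

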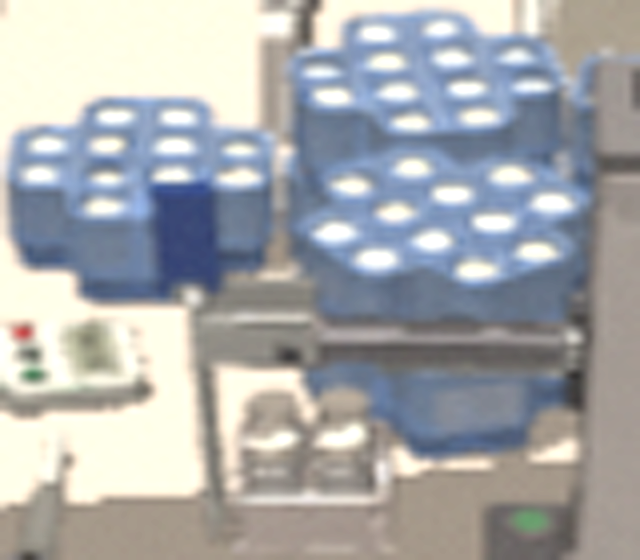

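```bash
python3 - <<'E'
from h import *
A=[cv2.imread(f"pics/e{i}.png") for i in (0,4,8,11)]
for a in A[:-1]: print(np.abs(a[140:225,285:355].astype(int)-A[-1][140:225,285:355]).mean().round(2), np.abs(a[140:225,200:260].astype(int)-A[-1][140:225,200:260]).mean().round(2))
def xat(u,y,z):
    from scipy.optimize import brentq
    return brentq(lambda x:proj("side",[x,y,z])[0]-u,.3,.8)
U=lambda X:275+(X+.5)/8-.5
px=xat(U(290),.028,.169); tx=xat(U(185),.041,.251); bx=xat(U(312),.014,.06)
print(px,tx,bx,"tilt tab-pin",np.degrees((px-.04-tx)/.082),"pin-tray",np.degrees((bx-px)/.11))
cv2.imwrite("pics/c22.png",cv2.convertScaleAbs(cv2.resize(A[-1][155:225,285:335],None,fx=11,fy=8.5,interpolation=2),alpha=1.8))
cv2.imwrite("pics/full.png",r.camera("side"))
E
```

```text
0.87 0.93
0.85 0.94
0.87 0.94
0.5105824224180717 0.4671638334284026 0.5206161934560598 tilt tab-pin 2.3886673292430856 pin-tray 5.2262975734301484
```

View pics/c22.png

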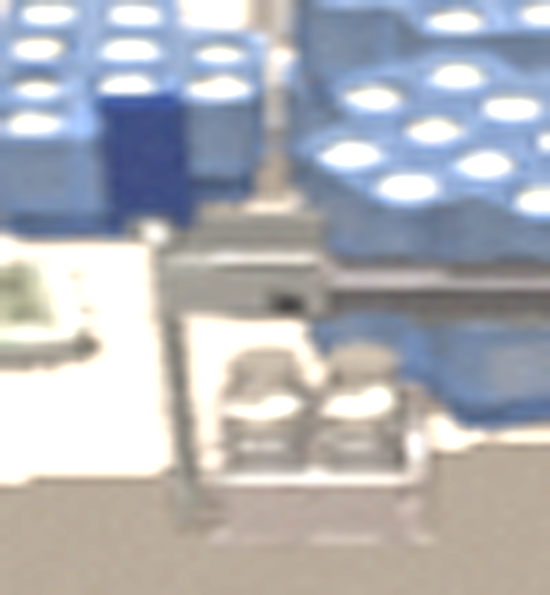

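View pics/full.png

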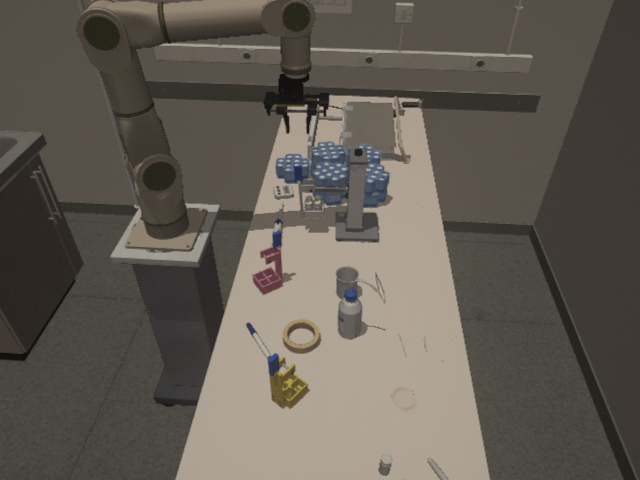

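```bash
python3 -c "
from bench import r
print(r.close_job(), r.read_state()['time'])"
```

```text
the job is handed in; nothing more can be done
the job is handed in; nothing more can be done
```

The white carrier is hanging on the scale's arm with its pin in the groove, and I handed the job in at about 27.5 s of the 64 s allowed. No verdict was reported. I gripped it by the blue tab, carried it over the pink carrier, slid the fork over the arm's end and lowered in small steps. I let go only when the wrist force showed the arm carrying the whole weight: about 5 N when lifted, 0.03 N at release.

**Last checks:**
- **Position:** the pin is at about x = 0.511 and the groove at about 0.510. From the hand's height and the spring force, I estimate the arm sank about 45–50 mm of its 105 mm.
- **Stillness:** pictures over 0.6 s differ only by image noise, so nothing is visibly moving.
- **Vials:** two caps are clearly visible in the last picture. The two behind them can't be made out, but nothing was seen to fall.
- **Robot and bench:** the gripper is well above the carrier and touching nothing. The other things I can see look unmoved; I compared them by eye only.

**What disagreed:**
- **Tilt:** the carrier leans about 4° (separate measurements gave 2.4° and 5.2°; the limit is 8°). It was upright while I held it.
- **Finger height:** the fingertips looked about 20–24 mm higher in the pictures than the reported position. I took the pin's height from the hand's height at the grasp instead, and the pictures confirmed it to under 1 pixel.
- **Sideways force:** while the pin was settling in the groove it swung between about -1.6 and +3.8 N. It was -0.2 N before I let go.

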